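# Tip a mortar prism onto its smooth side and load it in the bending jig

### The job

The whole mortar prism stands on end on the rubber mat beside a broken half: without lifting it, push it high on its side so that it topples away from the half, which must stay standing where it is, and comes to lie free on the mat on a smooth face, with its rough trowelled face looking sideways (not up or down). Then lay it, trowelled face still sideways, on the bending jig's two support rollers, between the guide pins and centred lengthwise, and let go while the loading arm is still up. Finally swing the loading arm over so that its roller comes to rest on top of the prism.

Things in the scene. Friction and masses are not known exactly. Their poses are not given: they have to be found in the camera images.
- prism: the whole mortar prism, a plain grey cement bar 40 x 40 x 160 mm, about 0.58 kg, the only unbroken one; it starts standing on end on the mat. Origin: centre of the end it first stands on; axes as prism_center
- prism_center (a point): centre of the prism. Its z axis runs along the 160 mm length. Its -x axis points straight out of the rough, darker, streaky trowelled face; the faces at +x, +y and -y are smooth moulded ones, so it has to come to lie on its +y or its -y face. At the start the trowelled face looks towards the robot, within about 0.3 rad
- half_center (a point): centre of the broken half prism standing on end on the mat about 0.1 m left or right of the whole prism: 40 x 40 mm and about 80 mm tall (its jagged top up to 90 mm), 0.28 kg, loose; z up
- rubber_mat: the ribbed rubber bench mat, fixed, 170 (x) x 540 (y) x 8 mm; origin under its centre at table height, so the prism and half stand 8 mm above the table
- jig_seat (a point): seat of the three-point bending jig: the point midway between its two support rollers, level with their tops (50 mm above the table). y axis: along the lying prism, towards the loading arm's pivot; x: across it; z up. A seated prism's centre is 20 mm above this point
- flexure_jig: the jig, fixed, base 100 (x) x 280 (y) x 14 mm; origin on the table under jig_seat, same axes. Rollers (10 mm thick, 44 mm long along x) at y = -50 and +50 mm; at each, at x = -27 and +27 mm, stand round-topped guide pins 8 mm thick, 16 mm higher than the rollers, so 46 mm is clear for the 40 mm prism. Free room for fingers between y = -35 and +35 mm
- pivot_point (a point): pivot of the loading arm, on the jig at y = +125 mm, 103 mm above the table, between two steel cheeks (43 mm wide overall, 32 mm along y) that rise 13 mm above it; the axis lies along the jig's x
- loading_arm (a joint): angle of the loading arm (rad): 0 = level over the jig (towards -y from the pivot), roller on top of a seated prism; grows as it swings up; starts nearly upright, 1.45 to 1.68; limits -0.25 and 1.75. Damped, stiff hinge: pushing near the knob takes 1 to 2 N; it stays put above about 1.1 rad; lower than about 0.8 rad it sinks by itself, at under 1.2 rad/s, until the roller rests on the prism
- knob_center (a point): middle of the black knob (22 mm thick, 32 mm long) at the arm's free end, 161 mm from the pivot, on the bar's middle line. The bar is 16 x 16 mm; the loading roller (10 mm thick, 44 mm long) is 125 mm from the pivot, on the side that faces the prism, reaching 13 mm from the middle line
There are look-alikes about, which are no part of the job. What is shaped like the prism but blue is not meant.

How it is judged:
By the outcome, as a careful person would: the job done as asked, in the order asked, and still so for the second after the job is handed in, with the robot touching nothing.
It also fails if it takes over 64 s, if anything falls off the work surface, if the arm or the gripper's body presses on something with over 40 N, if the wrist force passes 120 N, or if a joint passes its speed limit or range.

### The arm

A 7-joint arm with a two-finger parallel gripper is mounted at the origin on a cart in front of the work surface, level with it; the furniture and walls round the work are solid. World frame = base frame: x ahead of the robot, y to its left, z up, the work surface at z = 0. Lengths are in mm, angles in rad, forces in N, time in s.
With the tool pointing down it reaches from about 425 to 950 mm from the base axis. Payload 4.7 kg.
Tool frame: the origin (TCP) lies midway between the tips of the shut fingers; the grasp point (between the pads) lies env.grip_point_offset behind it (env.grip_point_offset is the distance from the TCP to the grasp point, in mm); x points along the fingers, y is the direction in which the jaws open and shut, and the axes are right-handed (so a half turn about x gives the same grasp; the last joint's range is limited). The gripper opens to 87 mm and grips with 3 to 60 N. Pads are 19 mm wide; open, the fingers measure 117 mm over their backs; the gripper's body (75 mm by 190 mm) begins 51 mm behind the grasp point.
Start: joints at [1.273, 0.469, -0.049, 1.532, 0.024, 1.141, -0.082], TCP at [179.31, -650.767, 222.573] pointing down, gripper open.
Joint ranges: [-2.59, 2.59], [-0.33, 1.99], [-1.39, 1.29], [0.1, 2.45], [-1.04, 4.18], [0.21, 1.99], [-2.66, 2.66]. Speed limits (rad/s): [2.57, 2.57, 3.14, 3.14, 3.14, 3.14, 3.14].

### API

Orientations are given as a rotation vector (axis times angle).
In Python, from cell import readout, cams, env gives the robot as it stands.
- The arm moves only by the tool step_arm, never from a script. Its argument "deltas" is one flat list of numbers, 5 for each row, row after row: the shift along the world's x, y, z in mm, then the turn about the world's z in degrees, then the opening, from 0 (shut) to 1 (fully open). A call has 1 to 8 rows; each row is the pose to reach, as a shift and turn from the pose measured when the call began; what a row does not reach only later rows make up. A row lasts 1/8 s, in which the tool goes at most 62.5 mm and 10.7 degrees, less where a joint would pass 70% of its speed; a pose out of reach is approached as far as the arm can. A call with a gripper value outside its range is refused whole. The fingers move at their own pace and stop on an object; the grip force is fixed at half the most. Time passes only in rows, so rows that repeat a pose let the fingers close. It gives the time, the measured TCP pose, the force and the opening at its end, in the units of the state.
- readout.observe(): the state, without advancing time (a new reading comes with each control period).
- cams.snapshot(name): name is "scene" or "top"; returns the picture (480x640x3 uint8, blue, green, red); there is no depth.
- cams.camera_params(name): a dict with "K" (3x3 intrinsics, pixels), "R" (3x3) and "t" (3): a world point X has camera coordinates R X + t. Camera axes: x right, y down, z forward; pixel columns grow to the right and rows downward; lengths in mm; the calibration is good to about 2 mm. A picture is of the moment at which its call begins. camera_params takes no time and is no camera call.
- env.sign_off(): hands the job in, once; it reports no verdict.
The state is a dict: "t": time; "q": joint angles; "joint_velocities": joint speeds; "tau": joint torques, N m; "position": TCP position; "ee_rot": TCP orientation; "force": force on the tool from outside, world axes, zero at the start; "torque": the same for the moment, N m; "opening": opening from 0.0 (shut) to 1.0 (fully open).
Only numpy, scipy, OpenCV 4.12 (cv2) and the standard library are available. Lean on these libraries where they do the work, as an engineer would, in place of code of your own. Each camera call takes 0.05 s, during which the arm holds its last target.

## Working session

There is one attempt and no reset: what is moved stays moved. The work goes in short steps, Python scripts to look and compute and a tool call to move; the robot and the scene stay as the last step left them, time stands still between calls to the robot, and variables do not carry over. Pictures are saved under pics/ and viewed, and the job is handed in when it is done.

Besides the shell and the picture viewer there is one more tool, called after ">>>" by a JSON object that holds its "method" and its "body", one argument or row to a line. step_arm: Moves the arm, as the interface text tells. Its arguments: {"type":"object","properties":{"deltas":{"type":"array"}},"required":["deltas"]}

```bash
ls; mkdir -p pics; python3 - <<'E'
from cell import readout, cams, env
import cv2
o=readout.observe(); print(o); print(env.grip_point_offset)
for n in("scene","top"):
    cv2.imwrite(f"pics/{n}0.png",cams.snapshot(n)); p=cams.camera_params(n); print(n,p)
E
```

```text
pics
{'t': 0.0, 'q': array([ 1.27310462,  0.46943463, -0.04862921,  1.53369083,  0.02408153,
        1.14101659, -0.08227414]), 'joint_velocities': array([ 9.40239212e-05, -9.73798425e-04,  7.47884383e-04,  4.52209535e-04,
        2.32955302e-03, -1.95291517e-03, -2.45462614e-04]), 'tau': array([-2.64171200e-05, -5.07973337e+01, -8.04776000e-02, -2.36152124e+01,
       -6.12101331e-02,  3.80364899e-02,  1.72650302e-04]), 'position': array([ 179.13061533, -650.16726066,  221.50544802]), 'ee_rot': array([ 2.07824321,  0.28316481, -2.07888036]), 'force': array([0.31399678, 0.33151915, 0.08536955]), 'torque': array([ 0.00770282,  0.00175377, -0.04489166]), 'opening': 1.0005395001161412}
18.700000000000003
scene {'K': array([[532.77954868,   0.        , 323.66027919],
       [  0.        , 532.77954868, 241.80157288],
       [  0.        ,   0.        ,   1.        ]]), 'R': array([[-0.86818372, -0.49617461,  0.00823349],
       [-0.22953021,  0.38680077, -0.89314111],
       [ 0.43996922, -0.77730041, -0.4497012 ]]), 't': array([388.47878531, 257.70729576, 969.43348049])}
top {'K': array([[577.60746372,   0.        , 323.74950297],
       [  0.        , 577.60746372, 236.56953223],
       [  0.        ,   0.        ,   1.        ]]), 'R': array([[-0.44034379, -0.89782436,  0.00296267],
       [-0.87770346,  0.42977591, -0.21196531],
       [ 0.18903433, -0.09593795, -0.9772727 ]]), 't': array([  94.90078793,  539.08998193, 1269.66773419])}
```

View pics/scene0.png

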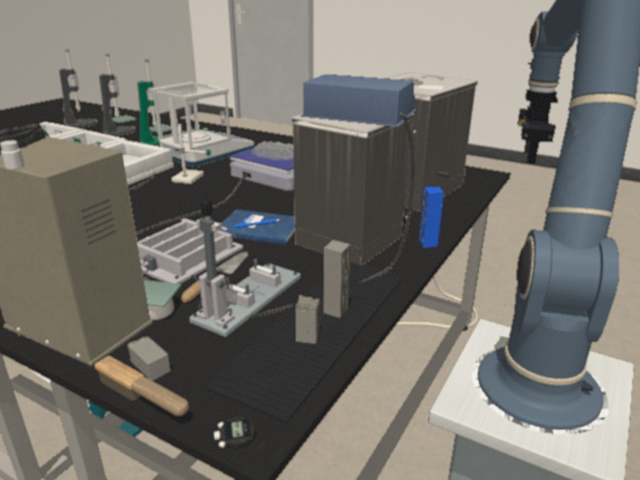

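View pics/top0.png

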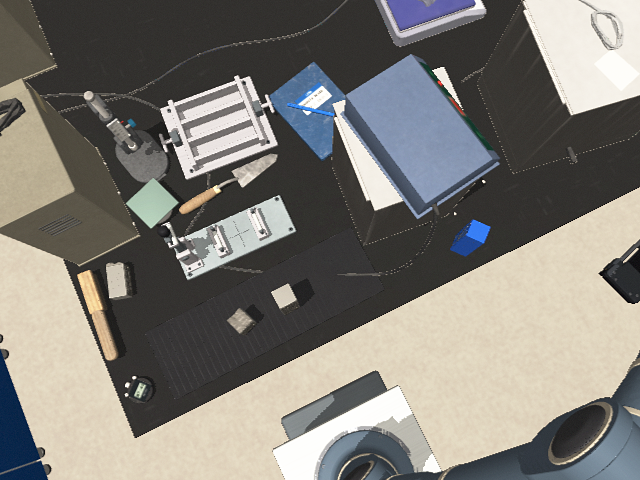

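```bash
cat > h.py <<'E'
import numpy as np, cv2
from cell import readout, cams, env
P={n:cams.camera_params(n) for n in("scene","top")}
def ray(n,uv):
    p=P[n];d=p["R"].T@np.linalg.solve(p["K"],[uv[0],uv[1],1.]);c=-p["R"].T@p["t"];return c,d/np.linalg.norm(d)
def onz(n,uv,z):
    c,d=ray(n,uv);return c+d*(z-c[2])/d[2]
def tri(us,ut):
    A=[];b=[]
    for n,u in(("scene",us),("top",ut)):
        c,d=ray(n,u);M=np.eye(3)-np.outer(d,d);A.append(M);b.append(M@c)
    A=np.vstack(A);b=np.hstack(b);x,r,_,_=np.linalg.lstsq(A,b,rcond=None);return x,np.sqrt(r)
def proj(n,X):
    p=P[n];x=p["K"]@(p["R"]@np.asarray(X,float)+p["t"]);return x[:2]/x[2]
def crop(n,x,y,w,h,s,f,img=None):
    im=cams.snapshot(n) if img is None else img
    cv2.imwrite(f"pics/{f}.png",cv2.resize(im[y:y+h,x:x+w],None,fx=s,fy=s,interpolation=cv2.INTER_CUBIC))
E
python3 - <<'E'
from h import *
s=cv2.imread("pics/scene0.png");t=cv2.imread("pics/top0.png")
crop("scene",180,190,180,160,4.4,"c1",s); crop("scene",280,230,90,120,5,"c3",s)
crop("top",150,180,170,160,3.75*1,"c2",t)
E
python3 -c "
import cv2
for f in('c1','c2','c3'):print(cv2.imread(f'pics/{f}.png').shape)"
```

```text
(704, 792, 3)
(600, 638, 3)
(600, 450, 3)
```

View pics/c3.png

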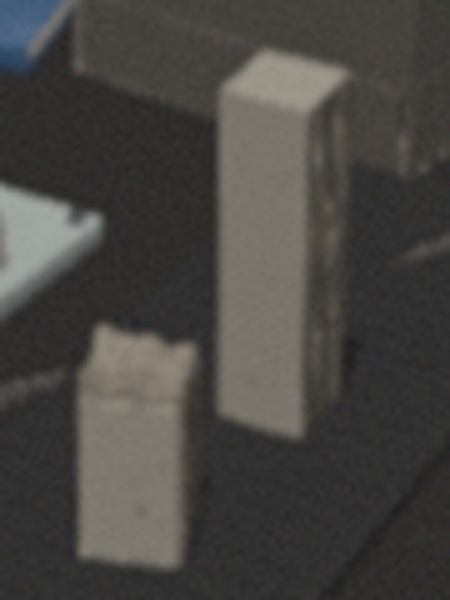

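View pics/c2.png

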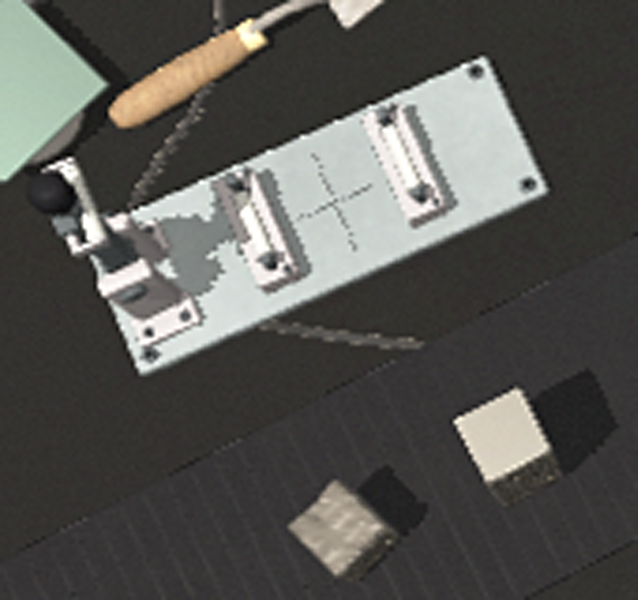

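View pics/c1.png

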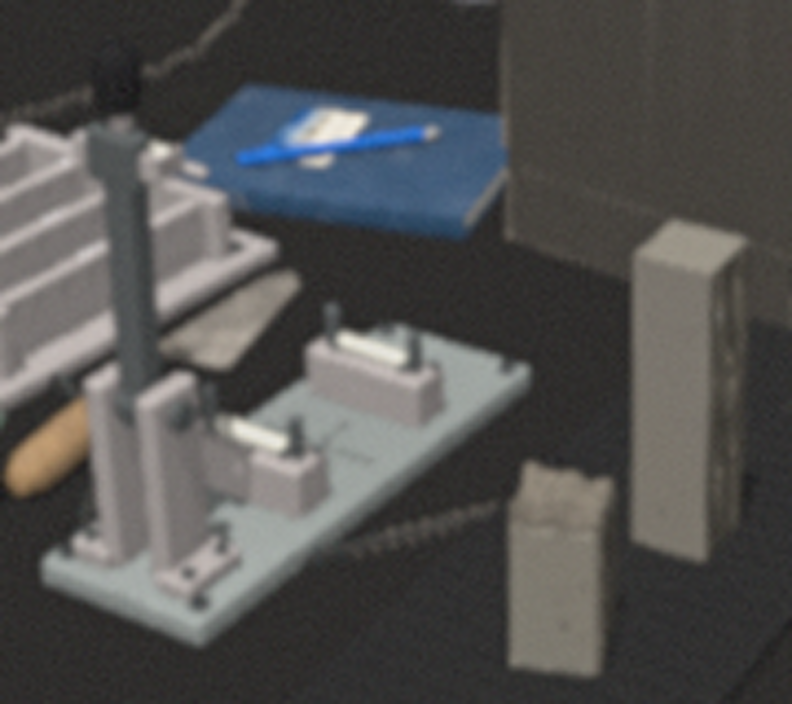

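```bash
cat > m.py <<'E'
from h import *
a=lambda p:(280+(p[0]+.0)/5,230+p[1]/5)
a1=lambda p:(180+p[0]/4.4,190+p[1]/4.4)
b=lambda p:(150+p[0]/3.75,180+p[1]/3.75)
np.set_printoptions(precision=1,suppress=True)
print("cams",[-P[n]["R"].T@P[n]["t"] for n in P])
pts=[("+x+y",(220,90),(453,423)),("+x-y",(265,50),(517,388)),("-x-y",(350,75),(550,455)),("-x+y",(307,110),(490,483))]
X=[]
for k,s,t in pts:
    x,r=tri(a(s),b(t));X.append(x);print(k,x,r, onz("scene",a(s),168),onz("top",b(t),168))
print("prism top centre",np.mean(X,0))
for k,s in(("b+x+y",(217,415)),("b-x+y",(300,437)),("b-x-y",(335,400))):print(k,onz("scene",a(s),8))
for k,s in(("b-x+y",(505,505)),("b-x-y",(555,475))):print(k,onz("top",b(s),8))
print("half")
for k,s in(("b+x+y",(80,555)),("b-x+y",(182,568)),("b-x-y",(200,500))):print(k,onz("scene",a(s),8))
for k,s in(("+x+y",(287,525)),("+x-y",(335,480)),("-x-y",(398,537)),("-x+y",(350,580))):print("top",k,onz("top",b(s),88))
print("knob",tri(a1((115,72)),b((48,192))))
# jig base corners top at z=14
for k,t in(("-y+x",(485,58)),("-y-x",(548,190)),("+y-x",(143,375))):print("base",k,onz("top",b(t),14))
for k,t in(("-y-x",(530,370)),("+y-x",(200,635)),("+y+x",(43,570)),("-y+x",(400,325))):print("base sc",k,onz("scene",a1(t),14))
# pin tops z=66
for k,s,t in(("-y+x",(330,310),(387,112)),("-y-x",(414,337),(420,190)),("+y-x",(295,422),(270,262)),("+y+x",(207,385),(238,182))):
    x,r=tri(a1(s),b(t));print("pin",k,x,r,onz("top",b(t),66))
for k,s,t in(("roll-y",(373,347),(403,150)),("roll+y",(250,434),(253,222))):
    x,r=tri(a1(s),b(t));print(k,x,r,onz("top",b(t),50))
print("cab", onz("scene",(296,245),0),onz("scene",(374,258),0),onz("top",(365,243),0))
E
python3 m.py
```

```text
cams [array([-30.1, 846.6, 662.9]), array([ 274.9,  -24.7, 1354.8])]
+x+y [445.3   8.3 163.9] [2.2] [439.7  15.  168. ] [446.1   8.9 168. ]
+x-y [446.8 -31.8 164.5] [2.7] [441.5 -26.  168. ] [448.1 -31.  168. ]
-x-y [406.2 -31.9 163.2] [1.9] [400.6 -23.7 168. ] [406.8 -31.4 168. ]
-x+y [406.9   4.2 163. ] [1.7] [401.3  12.3 168. ] [407.5   4.6 168. ]
prism top centre [426.3 -12.8 163.7]
b+x+y [441.4  11.8   8. ]
b-x+y [402.7   8.2   8. ]
b-x-y [402.8 -24.3   8. ]
b-x+y [409.   6.   8.]
b-x-y [412.1 -29.7   8. ]
half
b+x+y [439.8 124.6   8. ]
b-x+y [400.5 111.3   8. ]
b-x-y [417.   68.7   8. ]
top +x+y [446.3 122.6  88. ]
top +x-y [457.7  86.9  88. ]
top -x-y [411.7  67.7  88. ]
top -x+y [401.5 102.9  88. ]
knob (array([630.2, 141.8, 264.5]), array([3.3]))
base -y+x [ 672.5 -104.8   14. ]
base -y-x [ 576.1 -103.6   14. ]
base +y-x [580.4 173.9  14. ]
base sc -y-x [566.9 -95.8  14. ]
base sc +y-x [569.4 184.5  14. ]
base sc +y+x [666.3 182.   14. ]
base sc -y+x [ 657.3 -101.4   14. ]
pin -y+x [654.4 -33.2  56.8] [0.9] [652.3 -32.9  66. ]
pin -y-x [599.6 -31.2  57.1] [2.2] [598.8 -30.4  66. ]
pin +y-x [599.5  70.2  58.2] [0.9] [598.1  69.9  66. ]
pin +y+x [654.2  67.9  61.4] [1.1] [652.1  67.2  66. ]
roll-y [629.9 -33.2  41.7] [4.4] [630.5 -31.7  50. ]
roll+y [630.2  70.   41.8] [2.5] [629.6  70.3  50. ]
cab [ 673.8 -243.8    0. ] [ 458.6 -284.7    0. ] [ 479.4 -239.5    0. ]
```

```bash
python3 - <<'E'
from h import *
from scipy.spatial.transform import Rotation as R
np.set_printoptions(precision=2,suppress=True)
print(R.from_rotvec([2.078,.283,-2.079]).as_matrix())
print("box",onz("top",(138,236),0),onz("top",(75,265),0),onz("scene",(148,322),0),onz("scene",(5,330),0))
print("stand base",onz("top",(140,155),0), "stand top",tri((208,205),(165,228)))
print("cab top corner",tri((382,132),(418,216)), tri((296,118),(345,100)))
print("bluebox",tri((305,82),(345,103)), tri((412,82),(497,160)))
print("blueprism",onz("top",(455,250),168),onz("scene",(430,245),0))
print("mat corners",onz("top",(183,398),8),onz("top",(148,333),8),onz("top",(383,288),8))
print(onz("scene",(283,412),8),onz("scene",(210,385),8))
E
```

```text
[[-0.    0.27 -0.96]
 [ 0.   -0.96 -0.27]
 [-1.   -0.    0.  ]]
box [734.16 241.8    0.  ] [734.5  402.55   0.  ] [751.22 219.13   0.  ] [983.57 388.32   0.  ]
stand base [922.23 159.61   0.  ] stand top (array([633.07, 134.79, 264.58]), array([5.02]))
cab top corner (array([ 444.31, -291.03,  333.49]), array([19.75])) (array([ 690.7 , -277.86,  338.84]), array([1.61]))
bluebox (array([ 646.71, -251.36,  434.77]), array([1.12])) (array([ 447.29, -437.5 ,  425.54]), array([3.79]))
blueprism [ 357.85 -375.27  168.  ] [ 357.8  -431.24    0.  ]
mat corners [341.2  290.79   8.  ] [509.45 306.18   8.  ] [ 363.81 -227.22    8.  ]
[355.3  298.32   8.  ] [503.58 309.15   8.  ]
```

>>> {"method": "step_arm", "body": {
  "deltas": [0,0,60,0,0.5,0,0,120,0,0,0,0,180,0,0,0,0,240,0,0,0,0,280,0,0,20,40,280,8,0,45,80,280,16,0,70,120,280,24,0]
}}

```text
t: 1.1
position: [249.7, -528.9, 501.1]
ee_rot: [1.821, 0.659, -1.822]
force: [0.8, -0.9, -0.0]
opening: 0.173
```

>>> {"method": "step_arm", "body": {
  "deltas": [30,45,0,6,0,60,95,0,13,0,85,145,0,20,0,110,200,0,26,0,130,255,0,33,0,150,310,0,40,0,165,365,0,46,0,170,420,0,50,0]
}}

```text
t: 2.1
position: [419.9, -106.8, 500.5]
ee_rot: [1.21, 1.211, -1.213]
force: [0.5, -0.1, 0.6]
opening: 0.007
```

```bash
cat > st.py <<'E'
from h import *
from scipy.spatial.transform import Rotation as R
np.set_printoptions(precision=2,suppress=True)
o=readout.observe();M=R.from_rotvec(o["ee_rot"]).as_matrix()
print(o["t"],o["position"],"jaw yaw",np.degrees(np.arctan2(M[1,1],M[0,1])),"toolx",M[:,0],o["force"],o["opening"],"q",o["q"])
E
python3 st.py
```

```text
2.1 [ 419.89 -106.78  500.51] jaw yaw -0.16014582436791666 toolx [-0.  0. -1.] [ 0.5  -0.13  0.61] 0.007150766928580152 q [ 0.76 -0.04 -0.57  1.55 -0.02  1.62  0.19]
```

>>> {"method": "step_arm", "body": {
  "deltas": [5,55,0,1,0,8,105,0,3,0,8,158,0,3,0,8,158,-60,3,0,8,158,-120,3,0,8,158,-180,3,0,8,158,-240,3,0,8,158,-290,3,0]
}}

```text
t: 3.1
position: [426.8, 50.8, 208.3]
ee_rot: [1.171, 1.235, -1.176]
force: [0.1, -0.4, 0.7]
opening: 0.007
```

```bash
python3 st.py; python3 - <<'E'
from h import *
o=readout.observe()
s=cams.snapshot("scene");t=cams.snapshot("top")
cv2.imwrite("pics/s1.png",s);cv2.imwrite("pics/t1.png",t)
print(proj("scene",o["position"]),proj("top",o["position"]))
crop("scene",240,110,180,240,2.4,"c4",s);crop("top",150,180,240,200,3.3,"c5",t)
E
```

```text
3.1 [426.84  50.83 208.27] jaw yaw 2.8324288756275977 toolx [-0. -0. -1.] [ 0.09 -0.39  0.71] 0.007005211775322247 q [ 0.53  0.15 -0.81  2.06  0.13  0.98 -0.3 ]
[320.74413989 238.36017128] [253.90806804 308.47129073]
```

View pics/c4.png

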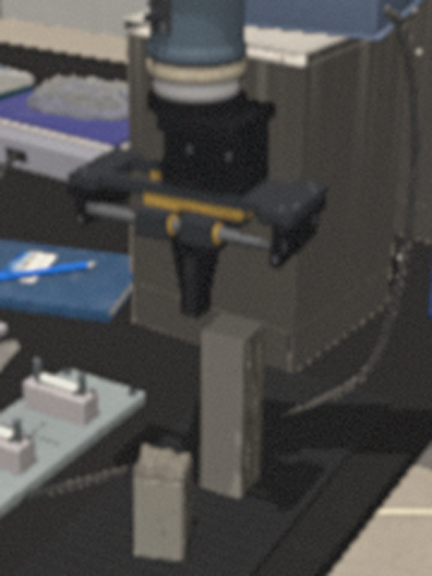

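View pics/c5.png

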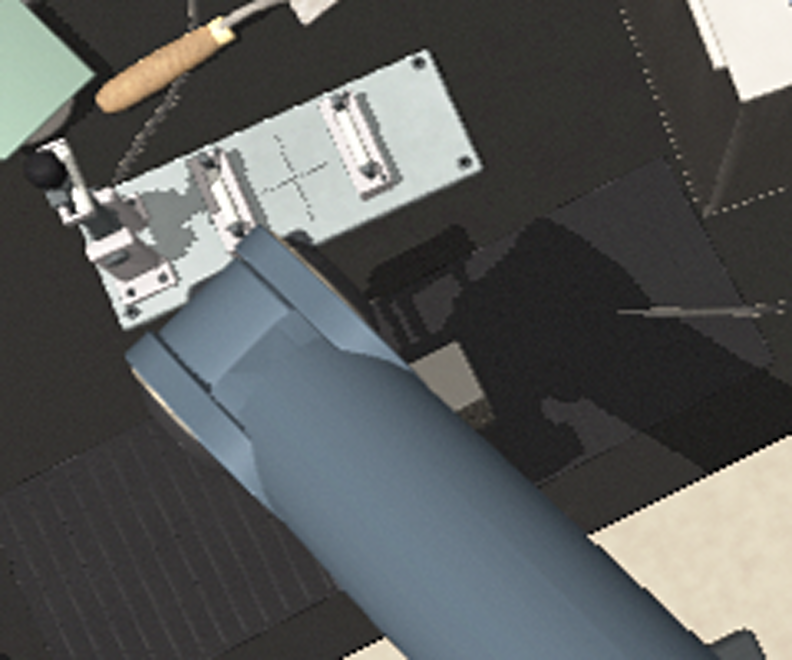

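>>> {"method": "step_arm", "body": {
  "deltas": [0,0,-40,0,0,0,0,-76,0,0,0,-10,-76,0,0,0,-20,-76,0,0,0,-28,-76,0,0,0,-36,-76,0,0,0,-44,-76,0,0]
}}

```text
t: 4.08
position: [424.1, 5.9, 130.8]
ee_rot: [1.166, 1.243, -1.181]
force: [-0.9, 1.6, -0.2]
opening: 0.003
```

```bash
python3 st.py; python3 - <<'E'
from h import *
s=cams.snapshot("scene")
crop("scene",240,110,180,240,2.4,"c6",s)
E
```

```text
4.075 [424.1    5.89 130.75] jaw yaw 2.8837948906198383 toolx [-0.01  0.   -1.  ] [-0.87  1.57 -0.17] 0.0030743064794206557 q [ 0.55  0.27 -0.76  2.16  0.25  0.82 -0.31]
```

View pics/c6.png

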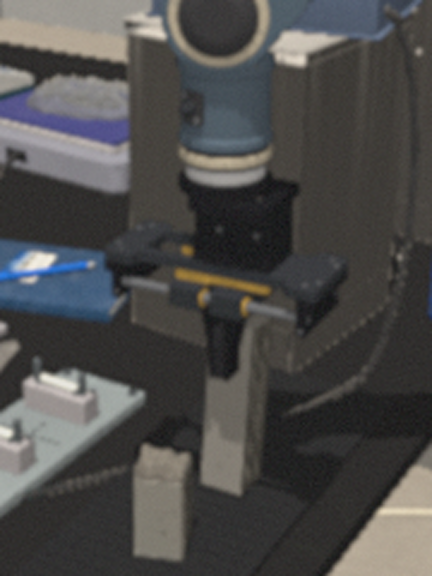

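>>> {"method": "step_arm", "body": {
  "deltas": [0,-8,0,0,0,0,-15,0,0,0,0,-21,0,0,0,0,-26,0,0,0]
}}

```text
t: 4.62
position: [423.7, -21.8, 130.3]
ee_rot: [1.166, 1.243, -1.184]
force: [-0.3, 1.4, -0.4]
opening: 0.008
```

```bash
python3 st.py; python3 - <<'E'
from h import *
s=cams.snapshot("scene")
crop("scene",240,110,180,240,2.4,"c7",s)
E
```

```text
4.625 [423.75 -21.78 130.34] jaw yaw 2.803284278163104 toolx [-0.01 -0.   -1.  ] [-0.26  1.39 -0.36] 0.008074727093488714 q [ 0.61  0.27 -0.75  2.16  0.25  0.82 -0.25]
```

View pics/c7.png

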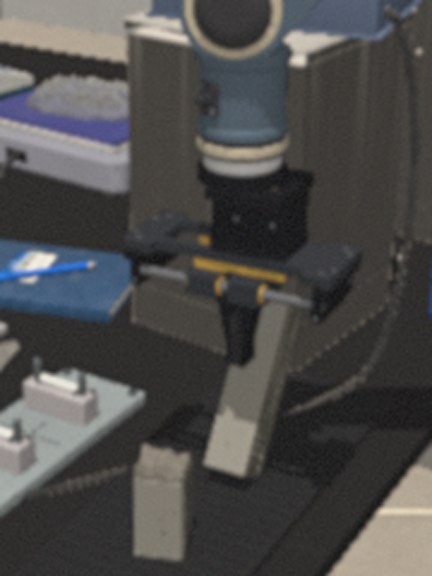

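>>> {"method": "step_arm", "body": {
  "deltas": [0,-6,0,0,0,0,-10,0,0,0,0,-10,0,0,0,0,-10,0,0,0,0,-10,0,0,0]
}}

```text
t: 5.3
position: [423.7, -32.2, 130.3]
ee_rot: [1.166, 1.242, -1.184]
force: [-0.7, -0.1, 0.3]
opening: 0.003
```

```bash
python3 st.py; python3 - <<'E'
from h import *
s=cams.snapshot("scene")
crop("scene",240,110,180,240,2.4,"c8",s)
E
```

```text
5.3 [423.73 -32.17 130.32] jaw yaw 2.7781534333539657 toolx [-0.01 -0.   -1.  ] [-0.66 -0.1   0.32] 0.0034419111161405895 q [ 0.63  0.27 -0.74  2.15  0.25  0.82 -0.22]
```

View pics/c8.png

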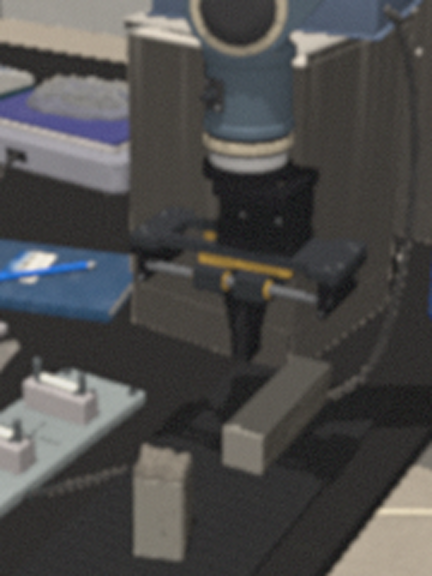

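>>> {"method": "step_arm", "body": {
  "deltas": [0,0,60,0,1,10,40,110,0,1,20,95,130,0,1,30,150,130,0,1,30,210,130,0,1]
}}

```text
t: 5.98
position: [454.5, 179.0, 260.8]
ee_rot: [1.168, 1.24, -1.185]
force: [0.1, -0.2, -0.6]
opening: 0.491
```

```bash
python3 st.py; python3 - <<'E'
from h import *
s=cams.snapshot("scene");t=cams.snapshot("top")
cv2.imwrite("pics/s2.png",s);cv2.imwrite("pics/t2.png",t)
crop("scene",285,230,110,115,5,"c9",s);crop("top",200,220,190,140,4.2,"c10",t)
E
```

```text
5.975 [454.53 179.03 260.75] jaw yaw 2.6615700411394942 toolx [-0.01 -0.   -1.  ] [ 0.06 -0.16 -0.63] 0.4909069573530024 q [ 0.33  0.24 -0.92  1.87  0.2   1.15 -0.61]
```

View pics/c9.png

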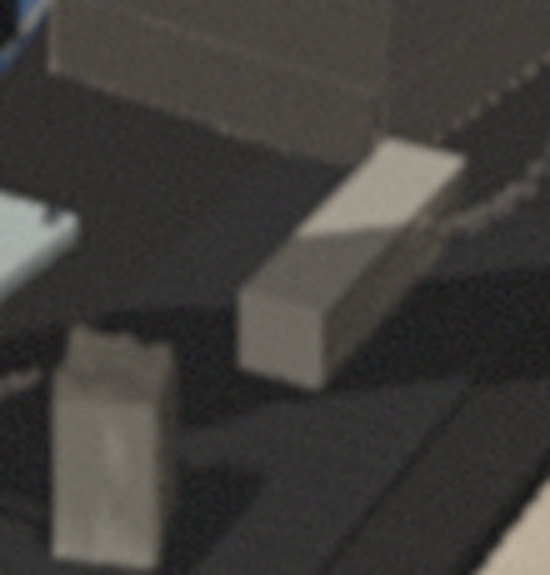

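View pics/c10.png

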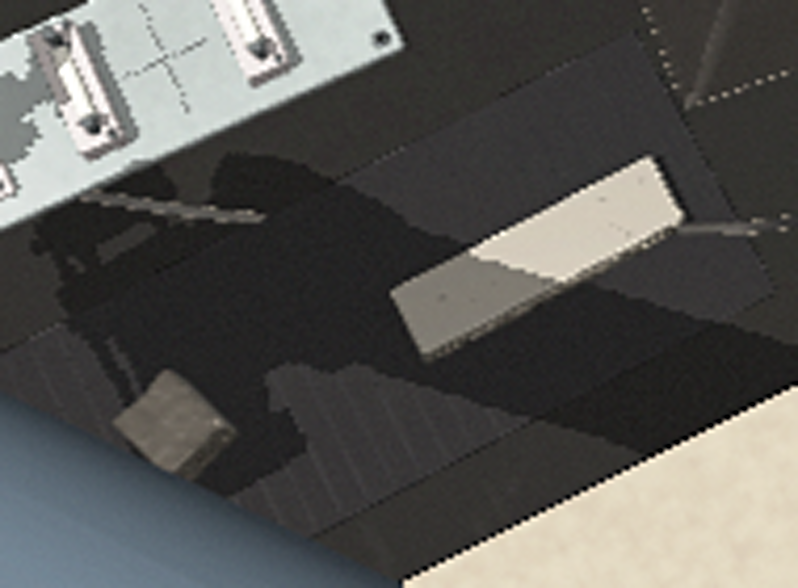

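```bash
python3 - <<'E'
from h import *
np.set_printoptions(precision=1,suppress=True)
a=lambda p:(285+p[0]/5,230+p[1]/5)
b=lambda p:(200+p[0]/4.2,220+p[1]/4.2)
X=[]
for k,s,t in(("+x+y",(238,293),(390,292)),("-x+y",(322,310),(424,354)),("-x-y",(465,160),(685,216)),("+x-y",(388,140),(652,155))):
    x,r=tri(a(s),b(t));X.append(np.r_[x,onz("scene",a(s),48),onz("top",b(t),48)]);print(k,X[-1],r)
X=np.array(X);m=X.mean(0);print(m)
for i in(0,3,6):
    d=(X[0]+X[1]-X[2]-X[3])[i:i+2]/2;print("len",np.hypot(*d),"yaw",np.degrees(np.arctan2(-d[0],d[1])))
E
```

```text
+x+y [447.6 -36.5  42.4 441.8 -28.8  48.  448.1 -35.8  48. ] [2.]
-x+y [408.1 -38.8  45.  403.8 -35.   48.  409.9 -37.9  48. ] [3.2]
-x-y [ 413.4 -199.5   41.6  406.5 -189.4   48.   415.  -197.8   48. ] [3.4]
+x-y [ 452.7 -198.1   42.2  447.  -188.7   48.   453.  -196.9   48. ] [1.7]
[ 430.4 -118.2   42.8  424.8 -110.4   48.   431.5 -117.1   48. ]
len 161.279111721807 yaw 1.8373093395996791
len 157.16433174855186 yaw 1.4382721897245743
len 160.5825287877112 yaw 1.7641622970348458
```

>>> {"method": "step_arm", "body": {
  "deltas": [-5,-60,0,0,1,-15,-120,0,-1,1,-22,-180,0,-1,1,-26,-240,-20,-1,1,-26,-293,-70,-1,1,-26,-293,-120,-1,1,-26,-293,-160,-1,1]
}}

```text
t: 6.95
position: [424.5, -108.8, 98.9]
ee_rot: [1.176, 1.244, -1.189]
force: [0.7, 0.5, -0.5]
opening: 1.002
```

```bash
python3 st.py; python3 - <<'E'
from h import *
o=readout.observe();p=o["position"]
s=cams.snapshot("scene");t=cams.snapshot("top")
cv2.imwrite("pics/s3.png",s);cv2.imwrite("pics/t3.png",t)
print(proj("scene",p))
crop("scene",270,130,130,180,3.3,"c11",s)
E
```

```text
6.95 [ 424.51 -108.84   98.94] jaw yaw 2.3186970309658546 toolx [-0.02  0.01 -1.  ] [ 0.73  0.5  -0.5 ] 1.0019858638308912 q [ 0.74  0.34 -0.69  2.16  0.31  0.76 -0.11]
[356.94770583 255.07654901]
```

View pics/c11.png

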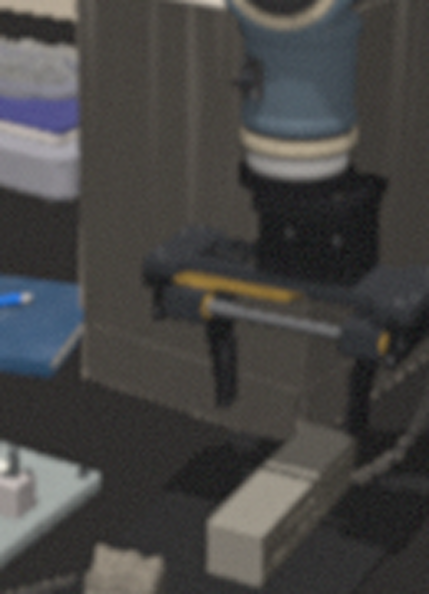

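View pics/t3.png

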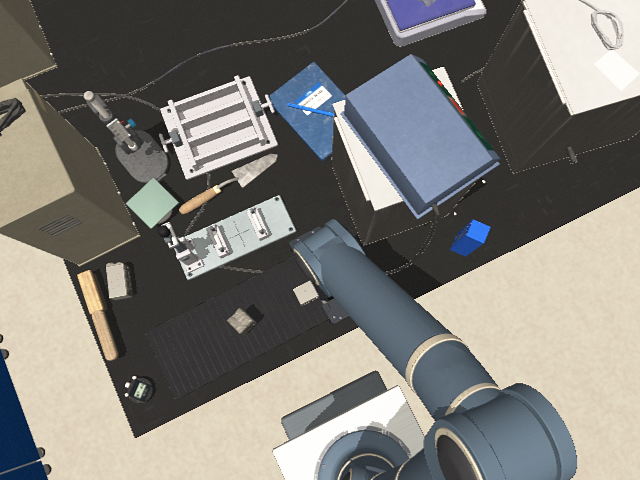

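>>> {"method": "step_arm", "body": {
  "deltas": [2,-4,0,-0.5,1,2,-4,-30,-0.5,1,2,-4,-55,-0.5,1,2,-4,-70,-0.5,1,2,-4,-81,-0.5,1,2,-4,-81,-0.5,1]
}}

```text
t: 7.8
position: [424.6, -111.2, 16.9]
ee_rot: [1.179, 1.248, -1.196]
force: [0.2, -0.9, -0.6]
opening: 0.997
```

```bash
python3 st.py; python3 - <<'E'
from h import *
s=cams.snapshot("scene")
crop("scene",270,130,130,180,3.3,"c12",s)
E
```

```text
7.8 [ 424.57 -111.17   16.92] jaw yaw 2.001649715867358 toolx [-0.02  0.01 -1.  ] [ 0.18 -0.9  -0.56] 0.9974152142187206 q [ 0.64  0.49 -0.58  2.21  0.46  0.59 -0.25]
```

View pics/c12.png

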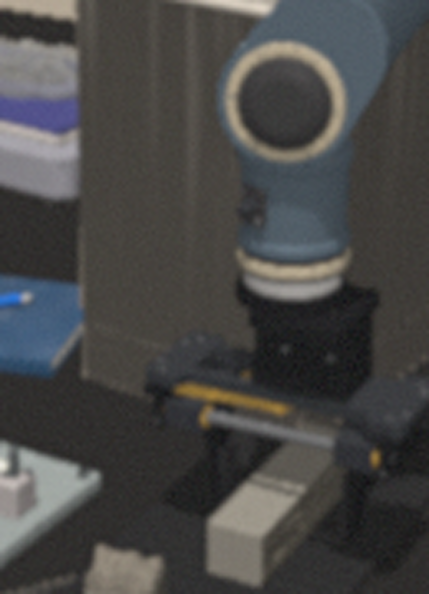

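>>> {"method": "step_arm", "body": {
  "deltas": [0,0,0,0,0.4,0,0,0,0,0.3,0,0,0,0,0.3,0,0,0,0,0.3,0,0,0,0,0.3,0,0,0,0,0.3]
}}

```text
t: 8.6
position: [426.0, -111.1, 17.4]
ee_rot: [1.18, 1.246, -1.194]
force: [2.9, -0.3, -1.8]
opening: 0.459
```

```bash
python3 st.py
```

```text
8.6 [ 426.   -111.09   17.44] jaw yaw 2.0136075517149012 toolx [-0.02  0.01 -1.  ] [ 2.95 -0.33 -1.77] 0.45919014416863224 q [ 0.64  0.48 -0.58  2.21  0.46  0.59 -0.25]
```

>>> {"method": "step_arm", "body": {
  "deltas": [0,0,20,0,0.3,0,0,60,0,0.3,0,0,110,0,0.3,0,0,150,0,0.3]
}}

```text
t: 9.1
position: [424.4, -110.9, 168.0]
ee_rot: [1.179, 1.248, -1.195]
force: [1.0, -1.3, -6.8]
opening: 0.458
```

```bash
python3 st.py; python3 - <<'E'
from h import *
np.set_printoptions(precision=1,suppress=True)
s=cv2.imread("pics/scene0.png");t=cv2.imread("pics/top0.png")
crop("scene",220,240,90,75,8,"d1",s);crop("top",195,190,90,75,8,"d2",t)
crop("scene",180,190,90,160,3.7,"d3",s)
E
```

```text
9.1 [ 424.43 -110.86  168.  ] jaw yaw 2.0196338831239125 toolx [-0.02  0.01 -1.  ] [ 1.02 -1.29 -6.76] 0.45769796624396425 q [ 0.83  0.24 -0.75  2.08  0.19  0.92  0.  ]
```

View pics/d1.png

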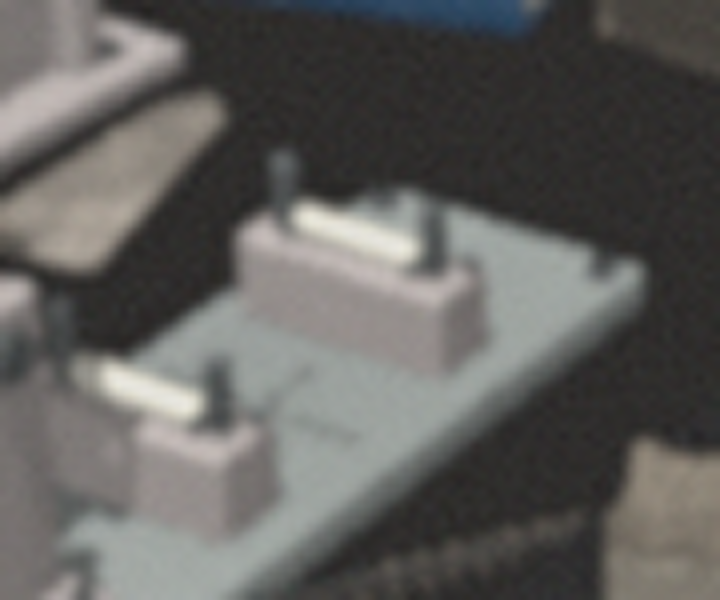

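View pics/d2.png

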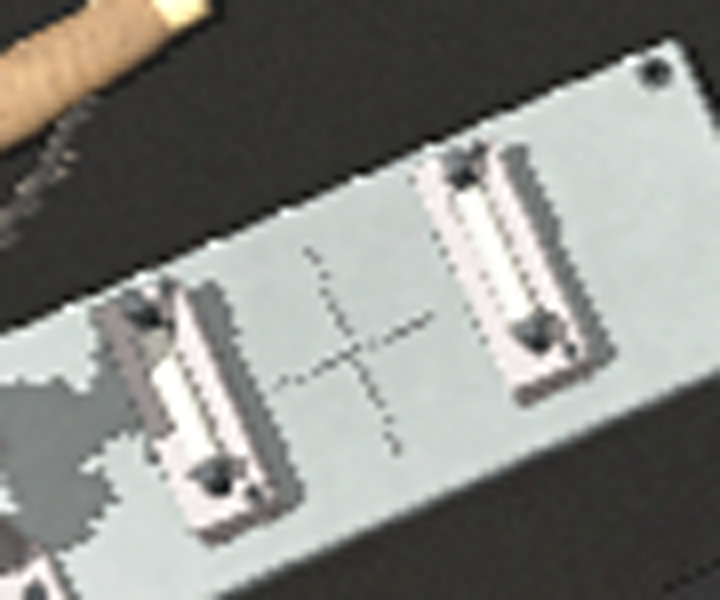

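```bash
python3 - <<'E'
from h import *
np.set_printoptions(precision=1,suppress=True)
a=lambda p:(220+p[0]/8,240+p[1]/8)
b=lambda p:(195+p[0]/8,190+p[1]/8)
A=[];B=[]
for k,s,t in(("-y+x",(283,155),(463,165)),("-y-x",(432,208),(540,333)),("+y-x",(217,360),(215,475)),("+y+x",(62,302),(150,305))):
    A.append(onz("scene",a(s),65));B.append(onz("top",b(t),62));print(k,A[-1],B[-1],*tri(a(s),b(t)))
A=np.array(A);B=np.array(B)
for M in(A,B):
    d=(M[2]+M[3]-M[0]-M[1])/2;e=(M[0]+M[3]-M[1]-M[2])/2;print(M.mean(0),"yaw",np.degrees([np.arctan2(-d[0],d[1]),np.arctan2(e[1],e[0])]),np.hypot(*d[:2]),np.hypot(*e[:2]))
print("cross",onz("top",b((352,352)),14))
E
```

```text
-y+x [646.8 -26.2  65. ] [652.2 -31.5  62. ] [651.9 -31.7  61.1] [0.8]
-y-x [591.5 -22.2  65. ] [597.2 -30.5  62. ] [597.7 -30.6  59.2] [0.3]
+y-x [593.8  75.7  65. ] [600.3  70.   62. ] [599.9  69.7  60.2] [1.3]
+y+x [648.9  72.8  65. ] [653.9  66.5  62. ] [654.4  66.6  60.2] [0.1]
[620.3  25.1  65. ] yaw [-1.3 -3.6] 98.47221877963067 55.292644964143506
[625.9  18.6  62. ] yaw [-1.4 -2.3] 99.27116517630385 54.340145811463245
cross [628.5  21.8  14. ]
```

>>> {"method": "step_arm", "body": {
  "deltas": [40,28,0,0,0.3,80,56,0,-1,0.3,120,84,0,-2,0.3,160,112,0,-3,0.3,197,135,0,-3.3,0.3,197,135,-30,-3.3,0.3,197,135,-60,-3.3,0.3,197,135,-70,-3.3,0.3]
}}

```text
t: 10.1
position: [618.2, 23.2, 94.2]
ee_rot: [1.217, 1.227, -1.244]
force: [-0.0, -0.3, -4.8]
opening: 0.457
```

```bash
python3 st.py
```

```text
10.1 [618.16  23.2   94.2 ] jaw yaw -1.2756414003122036 toolx [-0.03  0.01 -1.  ] [-0.   -0.32 -4.77] 0.4569450437708363 q [ 0.36  0.62 -0.66  1.74  0.43  0.96 -0.48]
```

>>> {"method": "step_arm", "body": {
  "deltas": [2.8,1.3,0,0,0.3,2.8,1.3,0,0,0.3]
}}

```text
t: 10.35
position: [621.4, 24.6, 94.8]
ee_rot: [1.218, 1.226, -1.244]
force: [0.5, -0.3, -6.1]
opening: 0.457
```

```bash
python3 st.py; python3 - <<'E'
from h import *
s=cams.snapshot("scene");t=cams.snapshot("top")
cv2.imwrite("pics/s4.png",s);cv2.imwrite("pics/t4.png",t)
crop("scene",190,190,130,130,4.6,"c13",s);crop("top",150,180,170,130,4.6,"c14",t)
E
```

```text
10.35 [621.38  24.62  94.82] jaw yaw -1.2815280138839151 toolx [-0.03  0.01 -1.  ] [ 0.48 -0.33 -6.08] 0.45708677546289017 q [ 0.36  0.62 -0.66  1.73  0.43  0.97 -0.49]
```

View pics/c13.png

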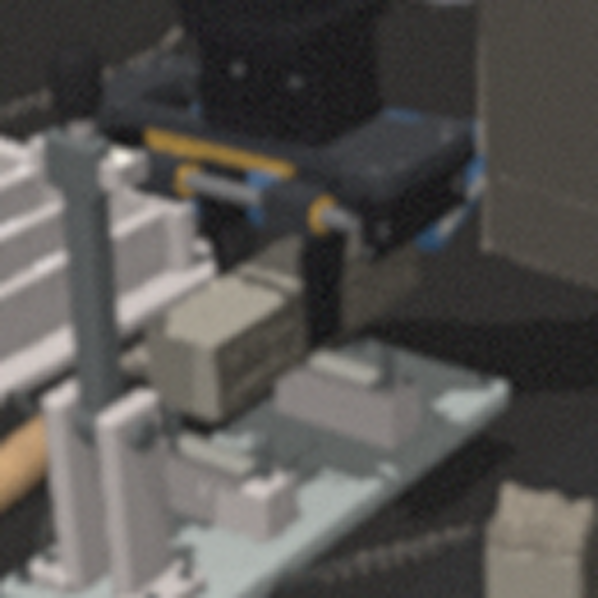

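View pics/c14.png

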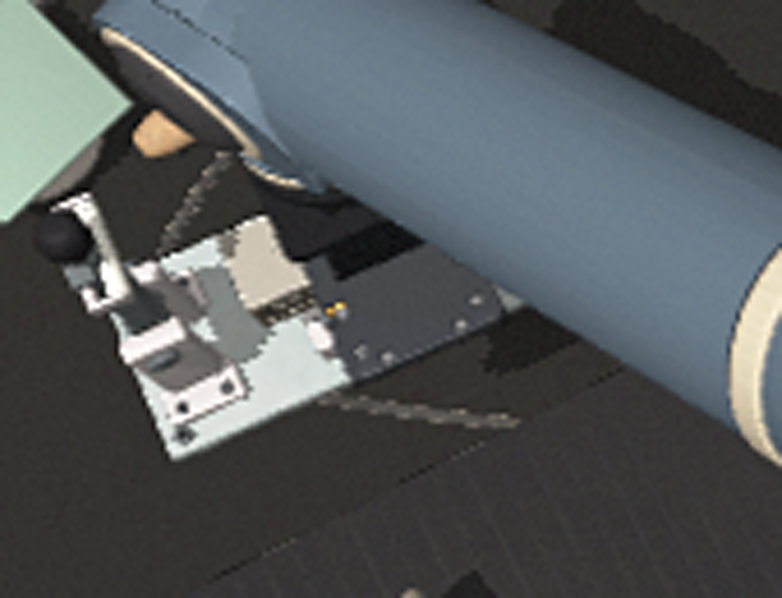

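```bash
python3 - <<'E'
from h import *
np.set_printoptions(precision=1,suppress=True)
a=lambda p:(190+p[0]/4.6,190+p[1]/4.6)
b=lambda p:(150+p[0]/4.6,180+p[1]/4.6)
for k,p,z in(("t+x",(148,330),125.4),("t-x",(215,347),125.4),("b-x",(218,420),85.4)):print(k,onz("scene",a(p),z))
for k,p,z in(("t+x",(222,238),125.4),("t-x",(258,308),125.4)):print("top",k,onz("top",b(p),z))
E
```

```text
t+x [631.7 105.5 125.4]
t-x [595.9 102.5 125.4]
b-x [599.1 100.5  85.4]
top t+x [642.7  95.6 125.4]
top t-x [604.2  93.9 125.4]
```

```bash
python3 - <<'E'
from h import *
np.set_printoptions(precision=1,suppress=True)
a=lambda p:(190+p[0]/4.6,190+p[1]/4.6)
b=lambda p:(150+p[0]/4.6,180+p[1]/4.6)
print(tri(a((148,330)),b((222,238))),tri(a((215,347)),b((258,308))))
s=cv2.imread("pics/s4.png");t=cv2.imread("pics/t4.png")
crop("scene",210,235,60,55,10,"e1",s);crop("top",190,220,50,50,10,"e2",t)
E
```

```text
(array([643.2,  95.3, 117.9]), array([2.8])) (array([604.8,  93.8, 119. ]), array([1.8]))
```

View pics/e1.png

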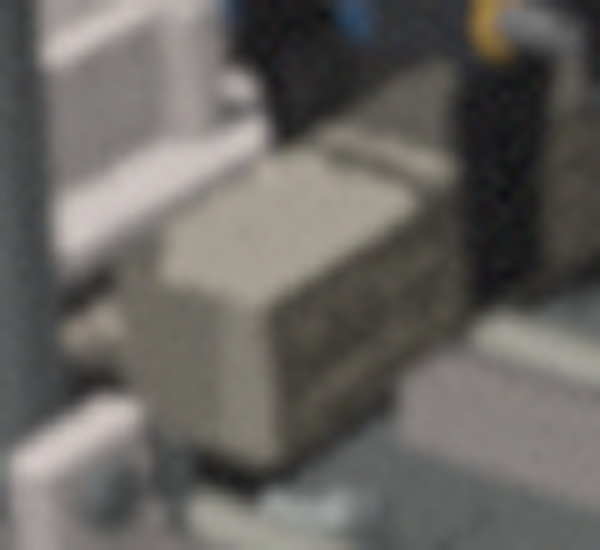

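View pics/e2.png

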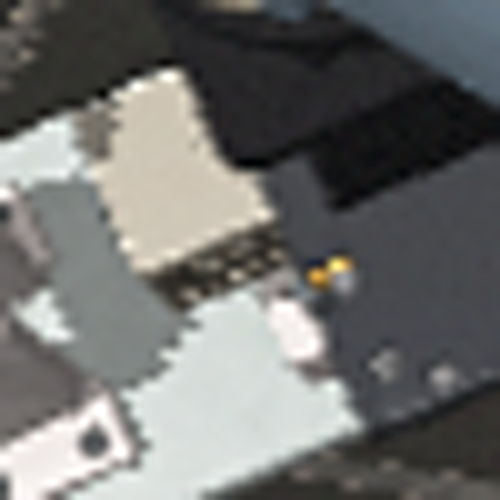

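```bash
python3 - <<'E'
from h import *
np.set_printoptions(precision=1,suppress=True)
a=lambda p:(210+p[0]/10,235+p[1]/10)
b=lambda p:(190+p[0]/10,220+p[1]/10)
z=125.4
for s,t in(((122,262),(78,120)),((272,308),(145,272))):
    print(onz("scene",a(s),z),onz("top",b(t),z),tri(a(s),b(t)))
print(onz("scene",a((280,470)),z-40),onz("top",b((185,310)),z-40))
E
```

```text
[633.2 103.6 125.4] [642.7  96.8 125.4] (array([642.4,  96.2, 119.9]), array([3.]))
[594.1 103.3 125.4] [605.3  97.2 125.4] (array([604. ,  96.1, 120. ]), array([4.3]))
[596.2 102.1  85.4] [604.1  96.6  85.4]
```

>>> {"method": "step_arm", "body": {
  "deltas": [2.5,2,0,0,0.3,2.5,2,-10,0,0.3,2.5,2,-18,0,0.3,2.5,2,-18,0,0.3]
}}

```text
t: 10.95
position: [623.1, 26.3, 76.0]
ee_rot: [1.217, 1.227, -1.245]
force: [0.0, 0.0, -4.8]
opening: 0.457
```

```bash
python3 st.py; python3 - <<'E'
from h import *
s=cams.snapshot("scene");t=cams.snapshot("top")
cv2.imwrite("pics/s5.png",s);cv2.imwrite("pics/t5.png",t)
crop("scene",205,235,80,75,8,"f1",s);crop("top",185,205,80,70,8,"f2",t)
E
```

```text
10.95 [623.13  26.32  75.98] jaw yaw -1.2799131317599644 toolx [-0.03  0.01 -1.  ] [ 0.    0.02 -4.81] 0.4573225449791 q [ 0.35  0.64 -0.64  1.74  0.44  0.94 -0.5 ]
```

View pics/f1.png

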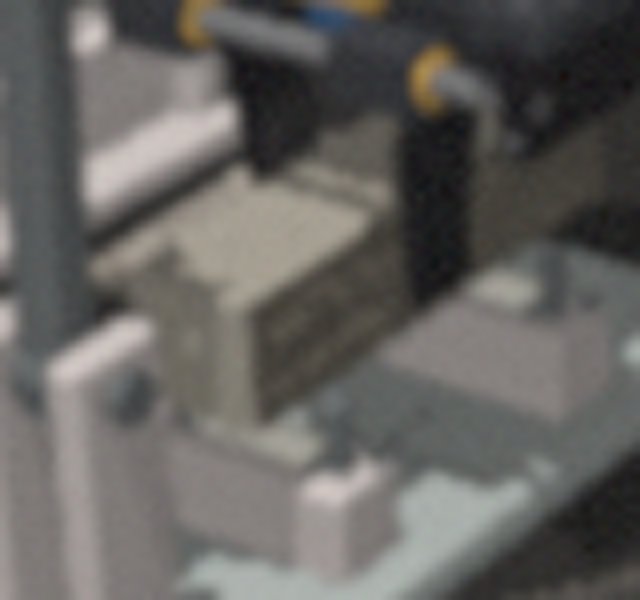

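View pics/f2.png

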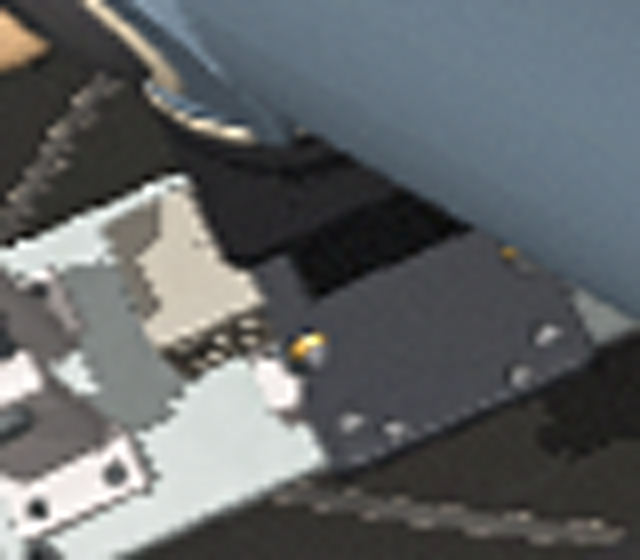

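```bash
python3 - <<'E'
from h import *
np.set_printoptions(precision=1,suppress=True)
a=lambda p:(205+p[0]/8,235+p[1]/8)
b=lambda p:(185+p[0]/8,205+p[1]/8)
z=66.6
c=onz("scene",a((258,425)),z);c2=onz("scene",a((398,318)),z);print("sc bottom",c,c2,"pin",onz("scene",a((337,400)),65))
for p in((255,307),(400,212),(85,272)):print("sc top",onz("scene",a(p),z+40))
print("top",onz("top",b((160,342)),z+40),onz("top",b((102,230)),z+40),onz("top",b((265,300)),z+40),"bottom",onz("top",b((178,372)),z))
E
```

```text
sc bottom [602.5  98.6  66.6] [604.   34.4  66.6] pin [593.8  75.7  65. ]
sc top [596.7 103.1 106.6]
sc top [594.7  42.7 106.6]
sc top [646.4 111.2 106.6]
top [608.7  98.6 106.6] [644.7 100.3 106.6] [606.8  67.9 106.6] bottom [609.2 101.4  66.6]
```

```bash
python3 - <<'E'
from h import *
for X in((602,104,106.6),(602,104,66.6),(602,104,61)):print(proj("scene",X),proj("top",X))
print((205+255/8,235+307/8),(205+258/8,235+425/8))
E
```

```text
[234.55556457 272.90930597] [203.9587841  251.50158839]
[235.82601163 289.35277113] [207.48543402 254.79843486]
[236.00063511 291.61293225] [207.96241879 255.24433836]
(236.875, 273.375) (237.25, 288.125)
```

>>> {"method": "step_arm", "body": {
  "deltas": [0,0,-4,0,0.3,0,0,-8,0,0.3,0,0,-8,0,0.3]
}}

```text
t: 11.42
position: [623.8, 26.5, 68.5]
ee_rot: [1.218, 1.226, -1.244]
force: [-0.9, -0.0, -5.2]
opening: 0.461
```

```bash
python3 st.py
```

```text
11.425 [623.76  26.5   68.55] jaw yaw -1.283613627404206 toolx [-0.03  0.01 -1.  ] [-0.9  -0.   -5.24] 0.4610170946504216 q [ 0.34  0.65 -0.64  1.75  0.45  0.93 -0.51]
```

>>> {"method": "step_arm", "body": {
  "deltas": [-1.5,0,0,0,0.3,-3,0,0,0,0.3,-4,0,0,0,0.3,-4,0,0,0,0.3]
}}

```text
t: 11.92
position: [623.2, 26.5, 69.3]
ee_rot: [1.223, 1.222, -1.237]
force: [8.5, -0.4, -11.3]
opening: 0.455
```

```bash
python3 st.py
```

```text
11.925 [623.19  26.5   69.29] jaw yaw -1.2974473388716066 toolx [-0.02  0.01 -1.  ] [  8.47  -0.36 -11.27] 0.45548978531597994 q [ 0.34  0.65 -0.64  1.75  0.45  0.92 -0.51]
```

>>> {"method": "step_arm", "body": {
  "deltas": [2,0,0,0,0.3,3.5,0,0,0,0.3,5,0,0,0,0.3,5,0,0,0,0.3]
}}

```text
t: 12.42
position: [628.0, 26.5, 69.2]
ee_rot: [1.222, 1.222, -1.238]
force: [-0.1, -0.9, -6.1]
opening: 0.46
```

```bash
python3 st.py
```

```text
12.425 [627.97  26.52  69.19] jaw yaw -1.297345328392547 toolx [-0.02  0.01 -1.  ] [-0.08 -0.9  -6.07] 0.4603592772356571 q [ 0.34  0.66 -0.64  1.74  0.45  0.92 -0.51]
```

>>> {"method": "step_arm", "body": {
  "deltas": [1.5,0,0,0,0.3,3,0,0,0,0.3,3,0,0,0,0.3]
}}

```text
t: 12.8
position: [629.8, 26.5, 69.0]
ee_rot: [1.221, 1.224, -1.24]
force: [-3.7, -1.0, -3.2]
opening: 0.459
```

```bash
python3 st.py
```

```text
12.8 [629.84  26.54  68.96] jaw yaw -1.2937909044284648 toolx [-0.02  0.01 -1.  ] [-3.75 -0.96 -3.24] 0.4593039156884173 q [ 0.34  0.66 -0.64  1.73  0.45  0.93 -0.51]
```

>>> {"method": "step_arm", "body": {
  "deltas": [-3,0,0,0,0.3,-3,0,-4,0,0.3,-3,0,-7,0,0.3,-3,0,-9,0,0.3,-3,0,-9,0,0.3]
}}

```text
t: 13.42
position: [627.0, 26.6, 59.9]
ee_rot: [1.221, 1.224, -1.24]
force: [0.2, 0.1, -5.1]
opening: 0.46
```

```bash
python3 st.py
```

```text
13.425 [627.    26.57  59.86] jaw yaw -1.291177615665554 toolx [-0.02  0.01 -1.  ] [ 0.21  0.12 -5.13] 0.4603401089534962 q [ 0.34  0.67 -0.63  1.75  0.46  0.91 -0.51]
```

>>> {"method": "step_arm", "body": {
  "deltas": [0,0,-1,0,0.3,0,0,-2,0,0.3,0,0,-2,0,0.3]
}}

```text
t: 13.8
position: [627.1, 26.7, 59.5]
ee_rot: [1.221, 1.223, -1.24]
force: [-3.9, -1.0, 5.2]
opening: 0.458
```

```bash
python3 st.py
```

```text
13.8 [627.14  26.66  59.46] jaw yaw -1.2975066142386438 toolx [-0.02  0.01 -1.  ] [-3.95 -1.01  5.24] 0.45766907439923404 q [ 0.34  0.67 -0.63  1.75  0.46  0.91 -0.51]
```

>>> {"method": "step_arm", "body": {
  "deltas": [0,0,0,0,0.9,0,0,0,0,0.9,0,0,0,0,0.9,0,0,0,0,0.9,0,0,20,0,0.9,0,0,70,0,0.9,0,0,130,0,0.9,-20,0,190,0,0.9]
}}

```text
t: 14.8
position: [608.0, 26.8, 252.0]
ee_rot: [1.223, 1.222, -1.238]
force: [1.1, 0.5, 0.3]
opening: 0.901
```

>>> {"method": "step_arm", "body": {
  "deltas": [-40,0,50,0,0.5,-80,20,90,0,0,-120,60,90,0,0,-140,110,90,0,0,-140,160,90,0,0]
}}

```text
t: 15.42
position: [466.4, 188.5, 344.2]
ee_rot: [1.223, 1.217, -1.236]
force: [0.8, -0.9, -0.5]
opening: 0.415
```

```bash
python3 st.py; python3 - <<'E'
from h import *
s=cams.snapshot("scene");t=cams.snapshot("top")
cv2.imwrite("pics/s6.png",s);cv2.imwrite("pics/t6.png",t)
crop("scene",180,190,130,130,4.6,"g1",s);crop("top",150,180,170,130,4.6,"g2",t)
E
```

```text
15.425 [466.36 188.48 344.16] jaw yaw -1.2973774201049022 toolx [-0.02  0.01 -1.  ] [ 0.76 -0.9  -0.51] 0.4154053889176727 q [ 0.32  0.2  -0.9   1.71  0.14  1.32 -0.63]
```

View pics/g1.png

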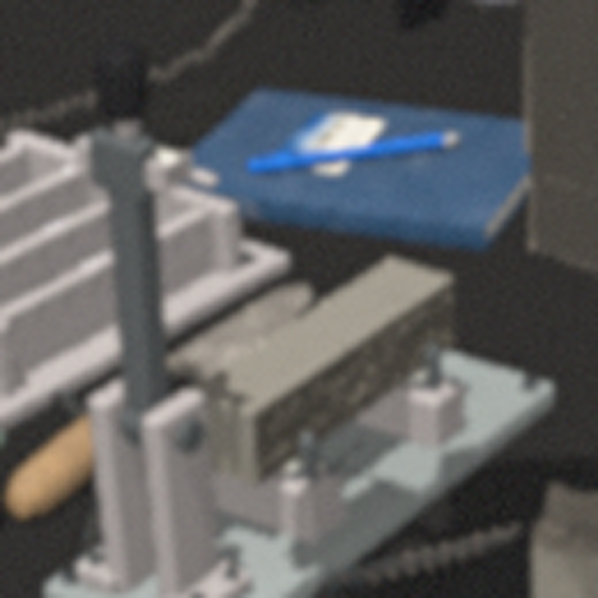

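View pics/g2.png

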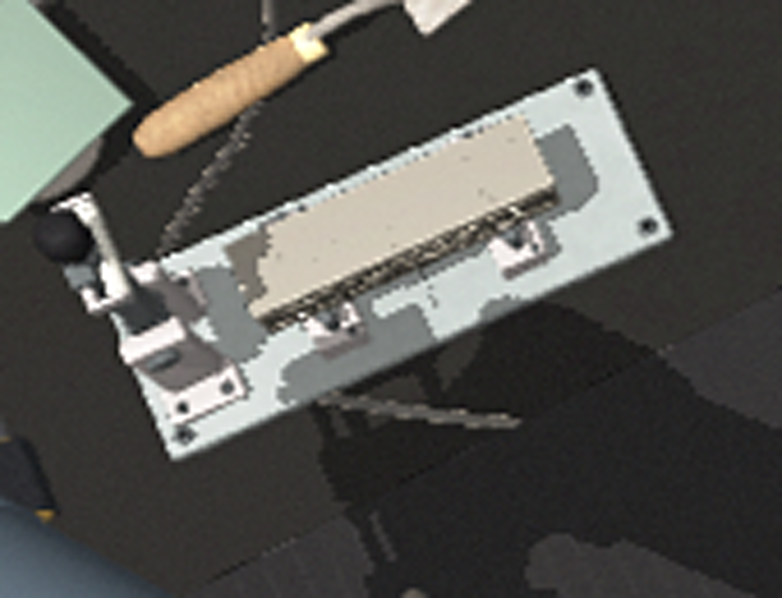

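```bash
python3 - <<'E'
from h import *
np.set_printoptions(precision=1,suppress=True)
b=lambda p:(150+p[0]/4.6,180+p[1]/4.6)
a=lambda p:(180+p[0]/4.6,190+p[1]/4.6)
T=np.array([onz("top",b(p),90) for p in((228,240),(257,320),(557,187),(522,115))]);print(T,T.mean(0))
S=np.array([onz("scene",a(p),90) for p in((255,405),(452,275),(390,255))]);print(S, (S[0]+S[1])/2)
# pins visible now
print("pins -x top",onz("top",b((333,318)),64),onz("top",b((513,237)),64), "mid y")
print("pins -x sc",onz("scene",a((307,438)),66),onz("scene",a((432,350)),66))
print("base",onz("top",b((597,68)),14),onz("top",b((673,235)),14),onz("top",b((175,460)),14))
E
```

```text
[[651.1  96.9  90. ]
 [608.5 100.1  90. ]
 [604.7 -58.4  90. ]
 [645.4 -58.4  90. ]] [627.4  20.1  90. ]
[[605.9  97.9  90. ]
 [600.6 -54.2  90. ]
 [640.2 -56.4  90. ]] [603.2  21.9  90. ]
pins -x top [599.8  68.6  64. ] [597.9 -28.6  64. ] mid y
pins -x sc [593.   78.2  66. ] [590.4 -20.3  66. ]
base [ 673.6 -106.5   14. ] [ 575.  -103.5   14. ] [580.5 174.1  14. ]
```

```bash
python3 - <<'E'
from h import *
s=cv2.imread("pics/s6.png");t=cv2.imread("pics/t6.png")
crop("scene",215,240,75,65,10,"h1",s);crop("top",190,195,90,70,8.8,"h2",t)
E
```

```text
(no output)
```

View pics/h1.png

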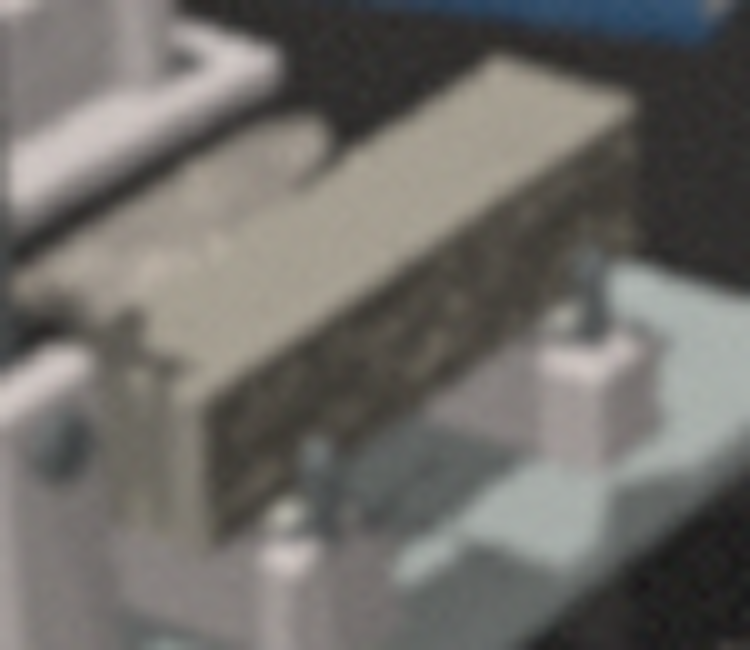

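View pics/h2.png

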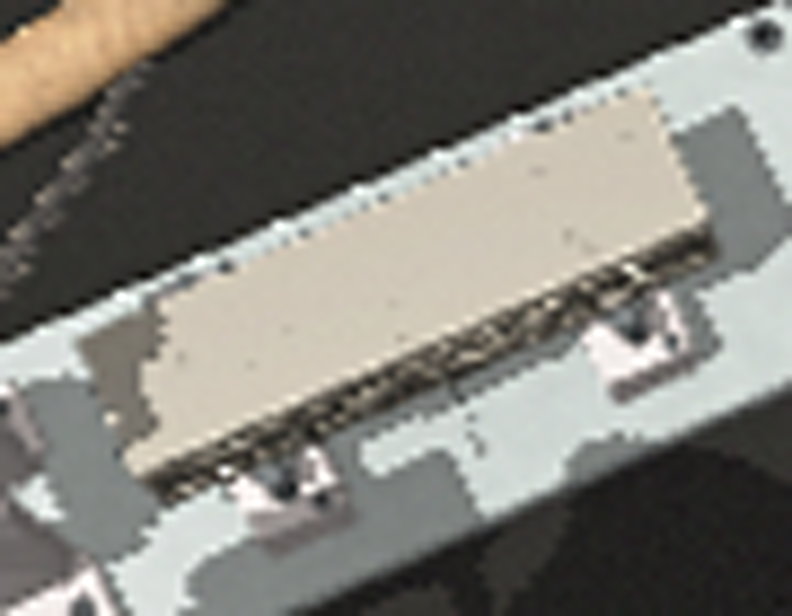

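```bash
python3 - <<'E'
from h import *
np.set_printoptions(precision=1,suppress=True)
a=lambda p:(215+p[0]/10,240+p[1]/10)
b=lambda p:(190+p[0]/8.8,195+p[1]/8.8)
X=[]
for s,t,z in(((210,402),(125,462),90),((635,100),(712,218),90),((498,52),(650,88),90),((318,437),(285,472),66),((590,250),(634,320),66)):
    r=np.r_[onz("scene",a(s),z)[:2],onz("top",b(t),z)[:2],tri(a(s),b(t))[0]];X.append(r);print(r)
X=np.array(X);print("prism mid",(X[0]+X[1])/2,"pins mid",(X[3]+X[4])/2)
E
```

```text
[599.3 104.3 614.4 101.6 610.7  99.1  85.4]
[599.5 -53.6 606.8 -58.9 606.1 -59.9  85.8]
[640.9 -57.4 645.  -59.2 644.3 -59.8  88.4]
[596.7  73.1 600.3  68.  601.   68.1  62.1]
[593.1 -24.6 597.2 -29.8 597.7 -30.1  62.2]
prism mid [599.4  25.4 610.6  21.3 608.4  19.6  85.6] pins mid [594.9  24.2 598.8  19.1 599.4  19.   62.1]
```

>>> {"method": "step_arm", "body": {
  "deltas": [40,6,0,1,0,80,6,0,1.3,0,120,6,0,1.3,0,152,6,0,1.3,0,152,6,-50,1.3,0,152,6,-90,1.3,0,152,6,-90,1.3,0]
}}

```text
t: 16.4
position: [616.4, 197.6, 251.8]
ee_rot: [1.197, 1.24, -1.215]
force: [0.0, -0.6, 0.6]
opening: 0.006
```

```bash
python3 st.py; python3 - <<'E'
from h import *
s=cams.snapshot("scene")
crop("scene",120,120,200,160,4,"i1",s)
E
```

```text
16.4 [616.4  197.62 251.84] jaw yaw 0.5980486522466599 toolx [-0.03  0.01 -1.  ] [ 0.03 -0.59  0.57] 0.006038100077252571 q [ 0.18  0.53 -0.81  1.52  0.37  1.27 -0.67]
```

View pics/i1.png

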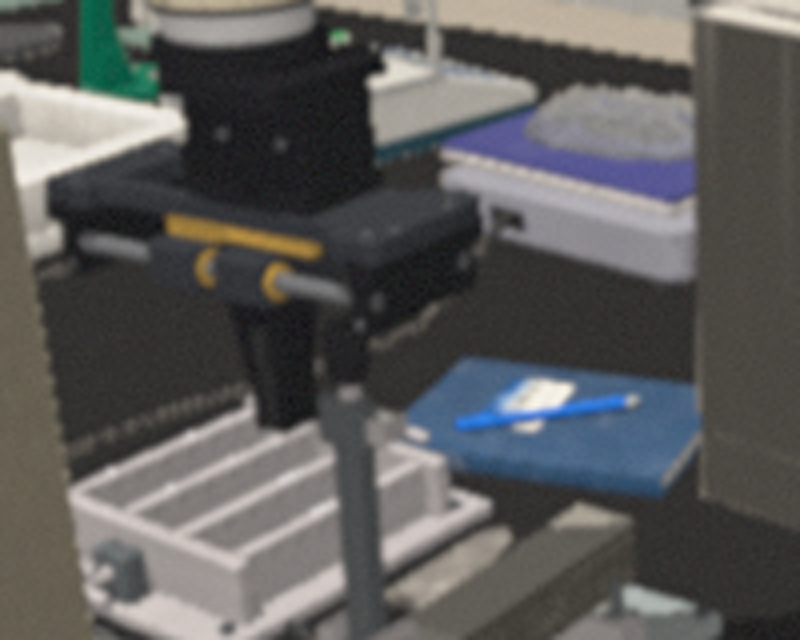

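>>> {"method": "step_arm", "body": {
  "deltas": [2,0,-12,0,0,2,0,-22,0,0,2,-12,-22,0,0,2,-24,-22,0,0,2,-35,-22,0,0,2,-45,-22,0,0,2,-55,-22,0,0,2,-65,-22,0,0]
}}

```text
t: 17.45
position: [619.5, 133.5, 232.4]
ee_rot: [1.201, 1.239, -1.211]
force: [0.0, 1.3, -0.8]
opening: 0.005
```

```bash
python3 st.py; python3 - <<'E'
from h import *
s=cams.snapshot("scene")
crop("scene",120,120,200,160,4,"i2",s)
E
```

```text
17.45 [619.46 133.46 232.43] jaw yaw 0.6120857617495573 toolx [-0.02  0.01 -1.  ] [ 0.02  1.31 -0.85] 0.0046944659743332305 q [ 0.29  0.52 -0.81  1.58  0.37  1.22 -0.58]
```

View pics/i2.png

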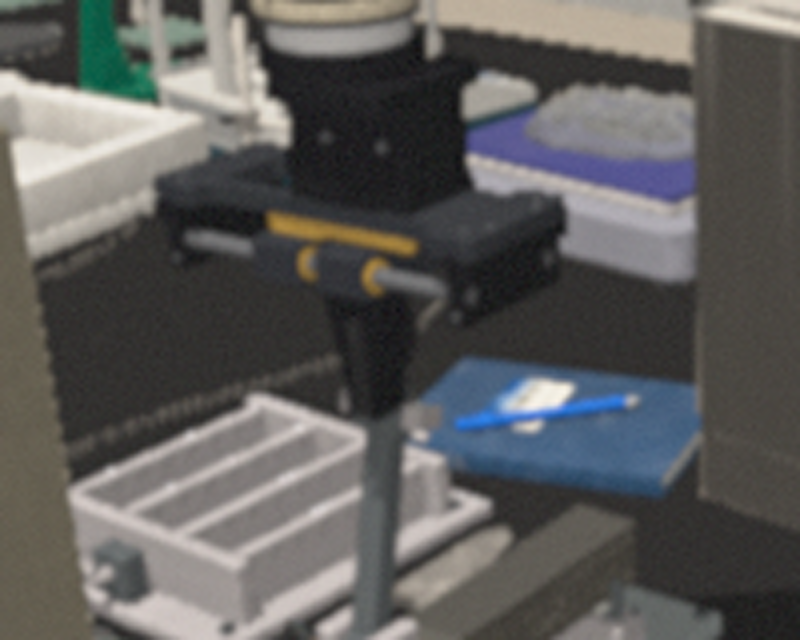

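>>> {"method": "step_arm", "body": {
  "deltas": [0,-12,-1,0,0,0,-24,-3,0,0,0,-36,-5,0,0,0,-46,-9,0,0,0,-56,-14,0,0,0,-66,-21,0,0,0,-76,-28,0,0,0,-82,-35,0,0]
}}

```text
t: 18.5
position: [619.6, 48.3, 196.4]
ee_rot: [1.201, 1.237, -1.215]
force: [0.2, 1.1, 0.8]
opening: 0.006
```

```bash
python3 st.py; python3 - <<'E'
from h import *
s=cams.snapshot("scene")
crop("scene",150,120,200,160,4,"i3",s)
E
```

```text
18.5 [619.64  48.32 196.45] jaw yaw 0.4549820918942322 toolx [-0.02  0.01 -1.  ] [0.18 1.1  0.81] 0.005894645539541889 q [ 0.41  0.53 -0.79  1.65  0.39  1.15 -0.47]
```

View pics/i3.png

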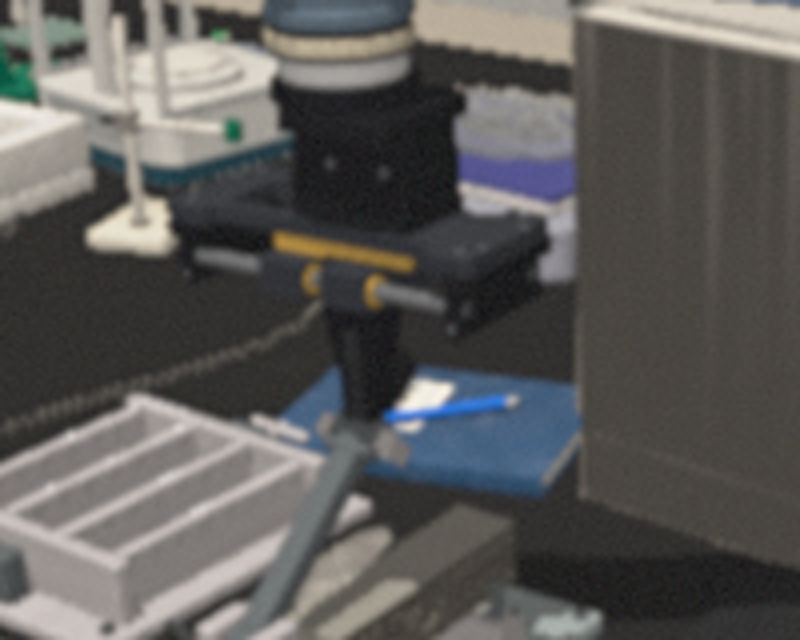

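Arm is at about 0.7 rad; now I retreat straight up and let it sink.

>>> {"method": "step_arm", "body": {
  "deltas": [0,2,10,0,0,0,2,50,0,0,0,2,100,0,0,0,2,100,0,0,-40,40,100,0,0,-80,80,100,0,0,-120,120,100,0,0,-140,150,100,0,0]
}}

```text
t: 19.55
position: [476.5, 199.3, 295.6]
ee_rot: [1.197, 1.237, -1.215]
force: [-0.3, -0.1, 0.0]
opening: 0.004
```

```bash
python3 st.py; python3 - <<'E'
from h import *
s=cams.snapshot("scene");t=cams.snapshot("top")
crop("scene",180,190,170,150,4.0,"j1",s);crop("top",150,180,170,150,4.0,"j2",t)
E
```

```text
19.55 [476.52 199.31 295.65] jaw yaw 0.5924562415159172 toolx [-0.02  0.01 -1.  ] [-0.34 -0.15  0.02] 0.004197851489752817 q [ 0.31  0.28 -0.93  1.76  0.21  1.24 -0.67]
```

View pics/j1.png

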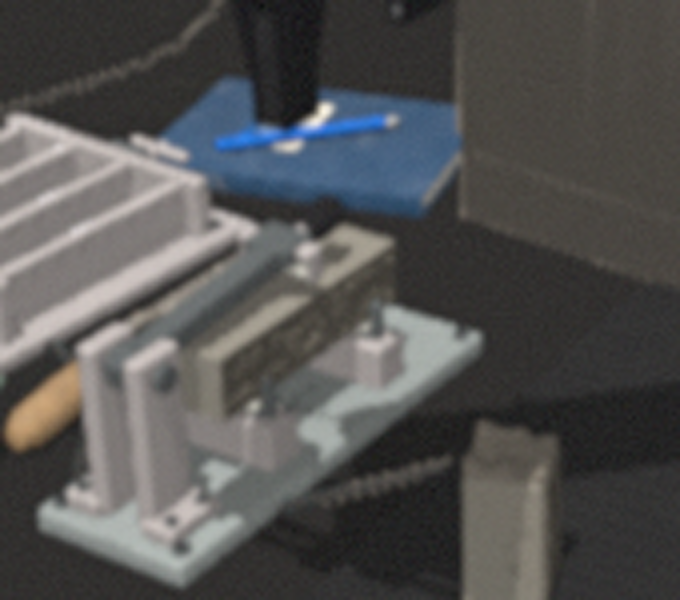

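View pics/j2.png

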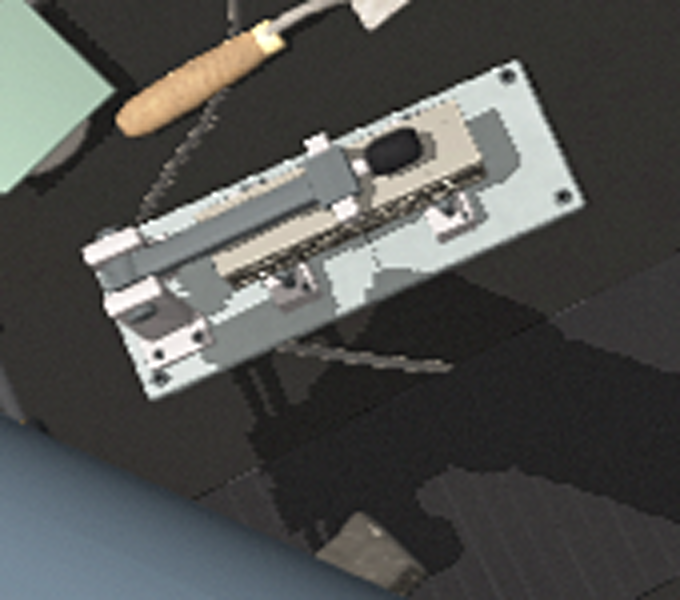

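>>> {"method": "step_arm", "body": {
  "deltas": [0,0,0,0,0,0,0,0,0,0,0,0,0,0,0,0,0,0,0,0,0,0,0,0,0,0,0,0,0,0,0,0,0,0,0,0,0,0,0,0]
}}

```text
t: 20.65
position: [475.7, 201.7, 296.1]
ee_rot: [1.194, 1.241, -1.21]
force: [0.2, 0.6, -0.1]
opening: 0.006
```

```bash
python3 - <<'E'
from h import *
s=cams.snapshot("scene")
cv2.imwrite("pics/s7.png",s)
a=cv2.imread("pics/j1.png")
crop("scene",180,190,170,150,4.0,"k1",s)
b=cv2.imread("pics/k1.png"); print(np.abs(a[200:,:].astype(int)-b[200:,:]).mean(), np.abs(a[200:360,80:420].astype(int)-b[200:360,80:420]).mean())
crop("scene",180,190,170,150,4.0,"k1",s)
E
```

```text
3.2193529411764708 7.7297610294117645
```

View pics/k1.png

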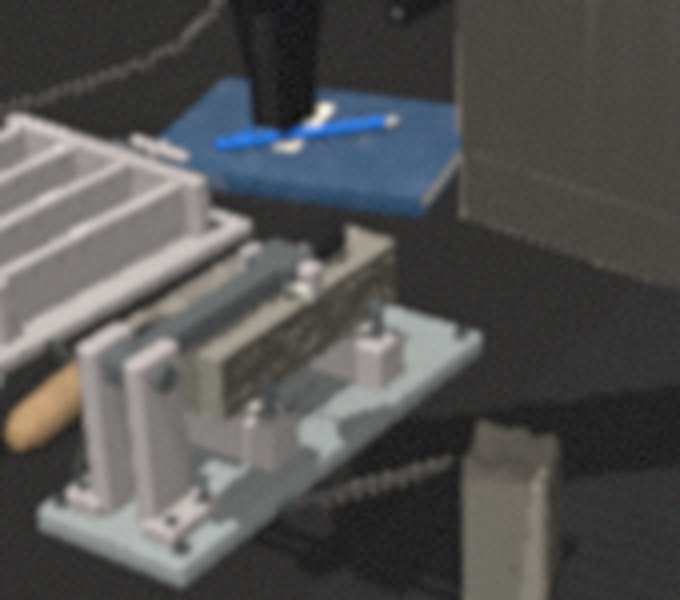

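>>> {"method": "step_arm", "body": {
  "deltas": [0,0,0,0,0,0,0,0,0,0,0,0,0,0,0,0,0,0,0,0,0,0,0,0,0,0,0,0,0,0]
}}

```text
t: 21.45
position: [475.7, 201.7, 296.2]
ee_rot: [1.194, 1.241, -1.21]
force: [-0.4, 0.7, 0.0]
opening: 0.004
```

```bash
python3 - <<'E'
from h import *
s=cams.snapshot("scene");o=cv2.imread("pics/s7.png");z=cv2.imread("pics/scene0.png")
d=lambda a,b:np.abs(a.astype(int)-b).mean()
print("jig",d(s[230:310,195:300],o[230:310,195:300]),"noise ref",d(s[300:340,200:290],o[300:340,200:290]))
c=cv2.imread("pics/scene0.png",0);g=cv2.cvtColor(s,cv2.COLOR_BGR2GRAY)
r=cv2.matchTemplate(g[275:365,280:335],c[295:345,294:320],cv2.TM_CCOEFF_NORMED);print(cv2.minMaxLoc(r),"expect",(14,20))
E
```

```text
jig 1.6796428571428572 noise ref 2.025
(-0.3167257606983185, 0.8493958711624146, (0, 8), (14, 21)) expect (14, 20)
```

The loading arm is at rest (no change beyond noise). The half still stands in its place, matching within 1 px. I'm handing in.

```bash
python3 -c "
from cell import env
print(env.sign_off())"
```

```text
the job is handed in; nothing more can be done
None
```

The job is done and handed in at about 21.5 s. I toppled the prism away from the half by pushing high on its side, and it came to lie free on the mat with the trowelled face sideways. I then set it on the two rollers between the guide pins, let go while the loading arm was still up, and swung the arm over until its roller came to rest on the prism.

**Last checks:**
- **Loading arm:** the last two pictures, about 0.8 s apart, show no change at the jig beyond noise, and the roller looks to be on the prism.
- **Half:** it still stands in its place, within 1 px of the first picture.
- **Trowelled face:** sideways in every picture since the topple.
- **Lengthwise centring:** measured after release, before I swung the loading arm. The estimates put the prism 0.6 to 2.2 mm off centre, towards the pivot.

**What disagreed:**
- **Cameras:** the two differ by about 6 to 7 mm in absolute position, so I relied on positions measured relative to the jig.
- **Sideways fit:** closing the gripper seems to have dragged the prism about 5 mm, so my first placement estimate was off. I lowered it between the pins, felt contact on both sides, and set it midway.

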